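# Snap the lid of the mortar pail shut all round

### The arm

A 6-joint arm with a two-finger parallel gripper is mounted at the origin on the work surface. World frame = base frame: x ahead of the robot, y to its left, z up, the work surface at z = 0. Lengths are in m, angles in rad, forces in N, time in s.
With the tool pointing down it reaches from about 0.375 to 0.9 m from the base axis. Payload 3.1 kg.
Tool frame: the origin (TCP) lies between the finger pads; the fingertips stand 8 mm ahead of it and the grasp point (between the pads) lies 11 mm behind it; z points along the fingers, y is the line along which they close (so a half turn about z gives the same grasp; the last joint's range is limited). The gripper opens to 87 mm and grips with 3 to 60 N. Pads are 19 mm wide; open, the fingers measure 117 mm over their backs; the gripper's body (75 mm by 190 mm) begins 51 mm behind the grasp point.
Start: joints at [-1.304, 0.527, 1.433, -0, 1.181, -0.178], TCP at [0.27, -0.564, 0.231] pointing down, gripper open.
Joint ranges: [-3.08, 3.08], [-0.75, 2.2], [0.22, 2.44], [-1.43, 4.57], [0, 2.65], [-2.85, 2.85]. Speed limits (rad/s): [2.79, 2.79, 3.14, 3.14, 3.14, 3.14].

### API

Orientations are given as a unit quaternion [x, y, z, w].
In Python, from rig import robot, vision, job gives the robot as it stands.
- The arm moves only by the shell command python3 -m handwheel 'ROWS' [OPENING] [FORCE]. ROWS is JSON, a list of rows, each a list of 4 numbers: the shift along the tool's x, y, z as a fraction of full scale, then the turn about the tool's z as a fraction of full scale. A call has 1 to 20 rows; each row is the pose to reach, as a shift and turn from the pose commanded when the call began, along the tool's axes at that moment, turning the shorter way round; what a row does not reach only later rows make up. Full scale, the value 1, is 300 mm for a shift and 2 pi rad for a turn. A row lasts 1/12 s, in which the tool goes at most 41.7 mm and 7.16 degrees, less where a joint would pass 70% of its speed; a pose out of reach is approached as far as the arm can. A call with a number of a shift or a turn outside -1 to 1 is refused whole. A call with a gripper value outside its range is refused whole. OPENING is the opening in per cent of the stroke, from 0 (shut) to 100 (fully open), set as the call begins (- or left out, the last holds). The fingers move at their own pace and stop on an object; FORCE is the grip in N (left out, the last holds). Time passes only in rows, so rows that repeat a pose let the fingers close. It gives the time, the measured TCP pose, the force, the opening and the grip force at its end, in the units of the state.
- robot.get_obs(): the state, without advancing time (a new reading comes with each control period).
- vision.camera(name): name is "side" or "top" or "wrist"; returns a dict with "frame" (480x640x3 uint8, red, green, blue), "K" (3x3 intrinsics, pixels), "cam_to_world" (4x4, takes a point from camera to world coordinates); the wrist camera has in their place "hand_eye" (4x4, takes a point from camera to tool coordinates, whose origin is the TCP and whose axes are the flange's). Camera axes: x right, y down, z forward; pixel columns grow to the right and rows downward; lengths in m; the calibration is good to about 2 mm. The wrist camera is an equidistant fisheye: a pixel r from the principal point sees the ray r / f radians off the axis. A picture is of the moment at which its call begins: read the wrist's pose just before it. There is no depth.
- job.hand_in(): hands the job in; it is judged then, once.
Trained networks look in the newest picture that a camera, given by its name, has taken for a name from the list of things; names that differ only in an ending like _2 or _b are one class to them, and where a whole thing is asked for, a point or a joint stands for the part that bears it (a point fixed in the world has none). Each returns a list of dicts, best first, with "conf" (0 to 1); they miss things now and then, are a little off and sometimes report something else, mostly with a low value. They report only what shows in the picture. A call takes as long as a camera call.
- vision.look_for(camera, label): "point" ([row, column] in pixels, amid what is visible of it).
- vision.outline_of(camera, label): "mask" (480x640 bool, what is visible of it) and "point" ([row, column] in pixels, amid what is visible of it).
The state is a dict: "time": time; "q": joint angles; "joint_velocities": joint speeds; "joint_torque": joint torques, N m; "position": TCP position; "tool_rot": TCP orientation; "ft_force": force on the tool from outside, world axes, zero at the start; "moment": the same for the moment, N m; "grip_width": finger opening in m; "grip_force": force on a finger pad.
Only numpy, scipy, OpenCV 4.12 (cv2) and the standard library are available. Lean on these libraries where they do the work, as an engineer would, in place of code of your own. Each camera call takes 0.05 s, during which the arm holds its last target. There are 200 camera calls.

### The job

The lid has been laid on the pail of kiln mortar but most of its rim is still riding up on the bead. Go round the rim and press it down, section by section, until every section has clicked fully home. Leave the pail standing where it is, neither lifted, tipped nor shoved aside, and do not disturb the things around it.

Things in the scene. Friction and masses are not known exactly. Their poses are not given: they have to be found in the camera images.
- pail: full 3-litre grey plastic pail, about 2.2 to 4.5 kg, standing loose on the table with a paler grey push-on lid on it. Origin: centre of its underside; z up. 156 mm across at the foot, 175 mm at the top, 197 mm over the lid's skirt. The ears of the wire bail handle lie on its +y and -y sides; the bail hangs down on its +x side.
- lid (a point): centre of the lid's flat recessed panel, on its top, 122 mm above the table. Round it runs the raised rim: a flat ring of radius 82 to 97 mm, 15 mm wide, with a 14 mm skirt outside, cut by six 4 mm slits into six equal sections. The ribs on the panel point at the slits. Rim top above the table: 141 mm where a section rides up, 133 mm where it is snapped down.
- rim0 (a joint): rim section 0, its middle 0 degrees anticlockwise from the pail's x axis seen from above; m straight down: 0 = riding up on the bead (8 mm proud), 0.008 = fully home. It gives way at about 10 N; past mid-travel it clicks down by itself and stays. Independent of the other sections. Up at the start.
- rim1 (a joint): rim section 1, its middle 60 degrees anticlockwise from the pail's x axis seen from above; m straight down: 0 = riding up on the bead (8 mm proud), 0.008 = fully home. It gives way at about 10 N; past mid-travel it clicks down by itself and stays. Independent of the other sections. Up at the start.
- rim2 (a joint): rim section 2, its middle 120 degrees anticlockwise from the pail's x axis seen from above; m straight down: 0 = riding up on the bead (8 mm proud), 0.008 = fully home. It gives way at about 10 N; past mid-travel it clicks down by itself and stays. Independent of the other sections. May be shut already at the start (pressing it again does no harm).
- rim3 (a joint): rim section 3, its middle 180 degrees anticlockwise from the pail's x axis seen from above; m straight down: 0 = riding up on the bead (8 mm proud), 0.008 = fully home. It gives way at about 10 N; past mid-travel it clicks down by itself and stays. Independent of the other sections. Up at the start.
- rim4 (a joint): rim section 4, its middle 240 degrees anticlockwise from the pail's x axis seen from above; m straight down: 0 = riding up on the bead (8 mm proud), 0.008 = fully home. It gives way at about 10 N; past mid-travel it clicks down by itself and stays. Independent of the other sections. Up at the start.
- rim5 (a joint): rim section 5, its middle 300 degrees anticlockwise from the pail's x axis seen from above; m straight down: 0 = riding up on the bead (8 mm proud), 0.008 = fully home. It gives way at about 10 N; past mid-travel it clicks down by itself and stays. Independent of the other sections. May be shut already at the start (pressing it again does no harm).
- press0 (a point): point in the middle of the flat top of rim section 0, 89.5 mm out from the pail's axis; it moves down with the section. Its x axis points outwards, z up.
- press1 (a point): point in the middle of the flat top of rim section 1, 89.5 mm out from the pail's axis; it moves down with the section. Its x axis points outwards, z up.
- press2 (a point): point in the middle of the flat top of rim section 2, 89.5 mm out from the pail's axis; it moves down with the section. Its x axis points outwards, z up.
- press3 (a point): point in the middle of the flat top of rim section 3, 89.5 mm out from the pail's axis; it moves down with the section. Its x axis points outwards, z up.
- press4 (a point): point in the middle of the flat top of rim section 4, 89.5 mm out from the pail's axis; it moves down with the section. Its x axis points outwards, z up.
- press5 (a point): point in the middle of the flat top of rim section 5, 89.5 mm out from the pail's axis; it moves down with the section. Its x axis points outwards, z up.
- brick: bystander: buff insulating firebrick 230 x 114 x 65 mm lying flat; origin at the centre of its underside, x along its length
- can: bystander: upright grey and steel spray can with black cap, 65 mm diameter, 190 mm tall; origin at the centre of its underside
- beaker: bystander: open grey plastic beaker, 76 mm across the mouth, 95 mm tall, upright; origin at the centre of its underside

How it is judged:
At the end, for the whole second after the job is handed in: All six rim sections are snapped down (within 1.2 mm of fully home), the pail stands upright and at rest on the table within 40 mm of where it began, and the brick, can and beaker are within 30 mm of where they were (value of joint each of rim0, rim1, rim2, rim3, rim4, rim5 above 0.0068 m and height (world z) of pail below 0.005 m and angle between pail's own z axis and vertical below 0.04 rad and distance of pail from where it was at the start of the episode below 0.04 m and linear speed of pail below 0.02 m/s and distance of each of brick, can, beaker from where it was at the start of the episode below 0.03 m); the robot touches nothing.
It fails at once if the pail is lifted off the table (height (world z) of pail above 0.012 m).
It fails at once if the pail is tipped (angle between pail's own z axis and vertical above 0.12 rad).
It fails at once if the pail is shoved more than 40 mm along the table (distance of pail from where it was at the start of the episode above 0.04 m).
It fails at once if the firebrick is lifted or shoved more than 30 mm (distance of brick from where it was at the start of the episode above 0.03 m).
It fails at once if the spray can or the beaker is lifted, knocked over or shoved more than 30 mm (distance of any of can, beaker from where it was at the start of the episode above 0.03 m or angle between any of can, beaker's own z axis and vertical above 0.35 rad).
It also fails if it takes over 54 s, if anything falls off the work surface, if the arm or the gripper's body presses on something with over 40 N, if the wrist force passes 120 N, or if a joint passes its speed limit or range.

## Working session

There is one attempt and no reset: what is moved stays moved. The work goes in short steps, Python scripts to look and compute and a shell command to move; the robot and the scene stay as the last step left them, time stands still between calls to the robot, and variables do not carry over. Pictures are saved under pics/ and viewed, at most 10 in all, crops included, and the job is handed in when it is done.

```bash
mkdir -p pics
cat > h.py <<'E'
import numpy as np,cv2
from rig import robot,vision,job
def ray(c,pt):
    K=c["K"];T=c["cam_to_world"];r,col=pt
    d=T[:3,:3]@np.linalg.solve(K,[col,r,1.]);return T[:3,3],d
def atz(c,pt,z):
    o,d=ray(c,pt);return o+d*(z-o[2])/d[2]
def tri(r1,r2):
    A=[];b=[]
    for o,d in(r1,r2):
        d=d/np.linalg.norm(d);P=np.eye(3)-np.outer(d,d);A.append(P);b.append(P@o)
    return np.linalg.lstsq(np.vstack(A),np.hstack(b),rcond=None)[0]
E
python3 - <<'E'
from h import *
np.set_printoptions(precision=4,suppress=True)
o=robot.get_obs();print(o["time"],o["position"],o["tool_rot"],o["ft_force"])
C={}
for n in("top","side"):
    C[n]=vision.camera(n);cv2.imwrite(f"pics/{n}0.png",C[n]["frame"][:,:,::-1])
    print(n,C[n]["cam_to_world"][:3,3],C[n]["K"][0,0])
    for l in["pail","lid","brick","can","beaker"]+[f"press{i}" for i in range(6)]:
        for d in vision.look_for(n,l)[:2]: print(n,l,np.round(d["point"],1),round(d["conf"],2),atz(C[n],d["point"],.122 if l=="lid" else .138 if 'press' in l else .03))
for l in["lid"]+[f"press{i}" for i in range(6)]:
    a=vision.look_for("top",l);b=vision.look_for("side",l)
    if a and b: print(l,tri(ray(C["top"],a[0]["point"]),ray(C["side"],b[0]["point"])))
E
```

```text
0.0 [ 0.2693 -0.5632  0.2296] [ 0.9753  0.221  -0.     -0.0011] [-0.5223  0.5423 -0.5333]
top [0.4126 0.0188 1.0707] 517.9513588804524
top pail [269.4 367.5] 0.68 [ 0.5865 -0.0909  0.03  ]
top lid [269.1 372.4] 0.6 [ 0.5724 -0.0902  0.122 ]
top brick [292.6 501.5] 0.93 [ 0.5619 -0.3625  0.03  ]
top brick [286.9 322.6] 0.49 [ 0.5433 -0.0027  0.03  ]
top can [263.  251.3] 0.76 [0.5798 0.1457 0.03  ]
top beaker [167.2 388.2] 0.55 [ 0.8089 -0.1217  0.03  ]
top press0 [236.1 331.7] 0.88 [ 0.6249 -0.01    0.138 ]
top press0 [252.5 410.4] 0.77 [ 0.6063 -0.1561  0.138 ]
top press1 [236.1 331.7] 0.88 [ 0.6249 -0.01    0.138 ]
top press1 [252.5 410.4] 0.77 [ 0.6063 -0.1561  0.138 ]
top press2 [236.1 331.7] 0.88 [ 0.6249 -0.01    0.138 ]
top press2 [252.5 410.4] 0.77 [ 0.6063 -0.1561  0.138 ]
top press3 [236.1 331.7] 0.88 [ 0.6249 -0.01    0.138 ]
top press3 [252.5 410.4] 0.77 [ 0.6063 -0.1561  0.138 ]
top press4 [236.1 331.7] 0.88 [ 0.6249 -0.01    0.138 ]
top press4 [252.5 410.4] 0.77 [ 0.6063 -0.1561  0.138 ]
top press5 [236.1 331.7] 0.88 [ 0.6249 -0.01    0.138 ]
top press5 [252.5 410.4] 0.
[... 709 characters left out ...]
 0.66 [0.5237 0.0092 0.138 ]
side press2 [190.5 383.5] 0.68 [ 0.5253 -0.1308  0.138 ]
side press2 [221.7 369.7] 0.66 [0.5237 0.0092 0.138 ]
side press3 [190.5 383.5] 0.68 [ 0.5253 -0.1308  0.138 ]
side press3 [221.7 369.7] 0.66 [0.5237 0.0092 0.138 ]
side press4 [190.5 383.5] 0.68 [ 0.5253 -0.1308  0.138 ]
side press4 [221.7 369.7] 0.66 [0.5237 0.0092 0.138 ]
side press5 [190.5 383.5] 0.68 [ 0.5253 -0.1308  0.138 ]
side press5 [221.7 369.7] 0.66 [0.5237 0.0092 0.138 ]
lid [ 0.5725 -0.0955  0.0816]
press0 [ 0.5531 -0.0089  0.2245]
press1 [ 0.5531 -0.0089  0.2245]
press2 [ 0.5531 -0.0089  0.2245]
press3 [ 0.5531 -0.0089  0.2245]
press4 [ 0.5531 -0.0089  0.2245]
press5 [ 0.5531 -0.0089  0.2245]
```

Run:
```python
from h import *
a=cv2.imread("pics/top0.png");b=cv2.imread("pics/side0.png")
c=cv2.resize(a[170:370,220:487],(800,600),interpolation=cv2.INTER_CUBIC);cv2.imwrite("pics/topc.png",c)
c=cv2.resize(b[120:320,240:507],(800,600),interpolation=cv2.INTER_CUBIC);cv2.imwrite("pics/sidec.png",c)
```

```text
(no output)
```

View pics/topc.png

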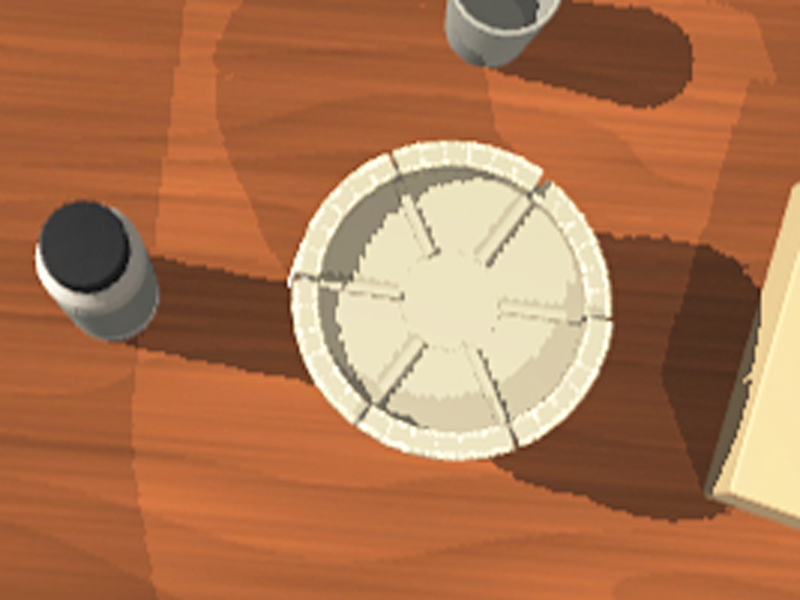

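View pics/sidec.png

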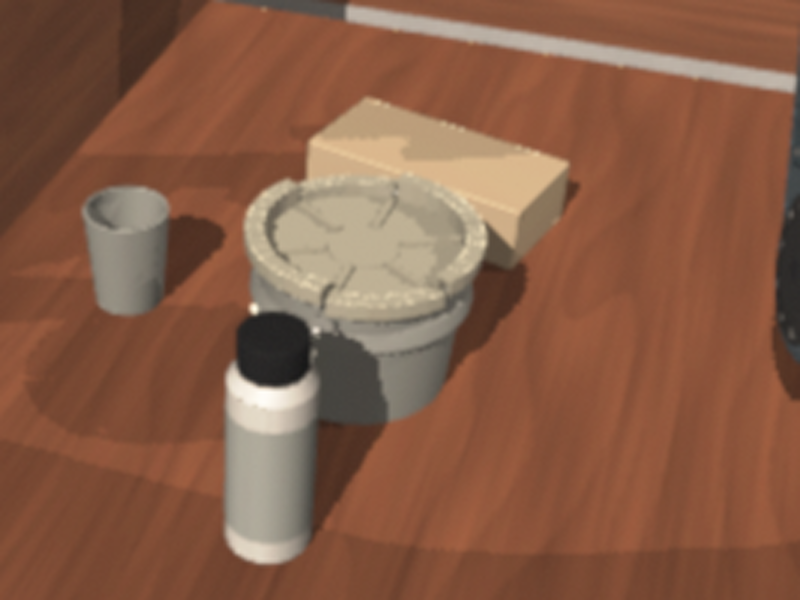

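View pics/top0.png

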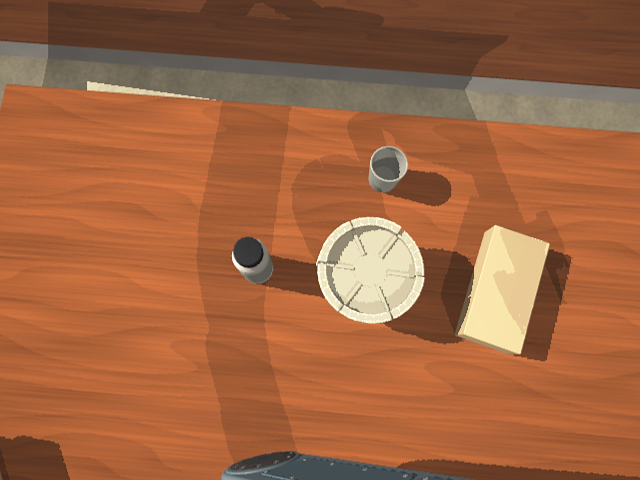

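Run:
```python
from h import *
from scipy.optimize import least_squares
np.set_printoptions(precision=4,suppress=True)
T=vision.camera("top");S=vision.camera("side")
t=lambda x,y:ray(T,((y-1)/3+170,(x-1)/3+220)); s=lambda x,y:ray(S,((y-1)/3+120,(x-1)/3+240))
at=lambda r,z:(r[0]+r[1]*(z-r[0][2])/r[1][2])[:2]
for a,b in(((293,278),(325,300)),((362,420),(442,292)),((608,318),(395,182)),((542,185),(288,185)),((451,300),(366,243)),((451,300),(366,246))): print(tri(t(*a),s(*b)))
sl=np.array([at(t(*p),.138) for p in((392,153),(545,183),(611,318),(516,446),(359,423),(290,277))])
f=least_squares(lambda c:np.hypot(*(sl-c[:2]).T)-c[2],[.57,-.09,.097]);print(f.x,f.fun)
c=f.x[:2];ang=np.degrees(np.arctan2(*(sl-c).T[::-1]));print(ang, np.mean((ang)%60))
print("outline ctr",at(t(451,300),.138))
o=robot.get_obs();from scipy.spatial.transform import Rotation as R
M=R.from_quat(o["tool_rot"]).as_matrix();p=o["position"];print(M)
ph=np.median(ang%60)+30
for k in range(6):
    a=np.radians(ph+60*k);w=np.r_[c+.0895*np.array([np.cos(a),np.sin(a)]),.17]
    print(k,ph+60*k,w,"shift mm/300:",M.T@(w-p)/.3)
```

```text
[0.574  0.0125 0.1336]
[ 0.4929 -0.0358  0.1286]
[ 0.5677 -0.1811  0.1297]
[ 0.6481 -0.1361  0.1346]
[ 0.569  -0.0855  0.1264]
[ 0.5693 -0.0859  0.1233]
[ 0.5696 -0.0832  0.0961] [ 0.0005 -0.0024  0.0019  0.0004 -0.0021  0.0016]
[  25.0561  -35.4314  -92.4249 -152.5873  148.1695   87.2603] 26.67370786570629
outline ctr [ 0.5683 -0.0841]
[[ 0.9023  0.4312  0.    ]
 [ 0.4312 -0.9023  0.    ]
 [ 0.      0.     -1.    ]]
0 57.33648279547129 [ 0.6179 -0.0079  0.17  ] shift mm/300: [ 1.8467 -1.1715  0.2019]
1 117.33648279547128 [ 0.5285 -0.0037  0.17  ] shift mm/300: [ 1.5838 -1.3125  0.2019]
2 177.33648279547128 [ 0.4802 -0.0791  0.17  ] shift mm/300: [ 1.3302 -1.1553  0.2019]
3 237.33648279547128 [ 0.5213 -0.1586  0.17  ] shift mm/300: [ 1.3396 -0.8571  0.2019]
4 297.3364827954713 [ 0.6107 -0.1628  0.17  ] shift mm/300: [ 1.6025 -0.7161  0.2019]
5 357.3364827954713 [ 0.659  -0.0874  0.17  ] shift mm/300: [ 1.856  -0.8733  0.2019]
```

```bash
cat > st.py <<'E'
from h import *
from scipy.spatial.transform import Rotation as R
import sys
np.set_printoptions(precision=4,suppress=True)
o=robot.get_obs();M=R.from_quat(o["tool_rot"]).as_matrix();p=o["position"]
print(o["time"],p,o["ft_force"],o["grip_width"])
for k in range(6):
    a=np.radians(57.3+60*k);w=np.array([.569+.0895*np.cos(a),-.0838+.0895*np.sin(a),.165])
    print(k,M.T@(w-p)/.3)
E
python3 -m handwheel '[[0.67,-0.43,0.1,0],[0.67,-0.43,0.1,0],[0.67,-0.43,0.1,0],[0.67,-0.43,0.1,0],[0.67,-0.43,0.1,0],[0.67,-0.43,0.1,0],[0.67,-0.43,0.1,0]]' 0 20; python3 -m handwheel '[[0.67,-0.43,0.1,0],[0.67,-0.43,0.1,0],[0.67,-0.43,0.1,0],[0.67,-0.43,0.1,0],[0.67,-0.43,0.1,0],[0.67,-0.43,0.1,0],[0.67,-0.43,0.1,0],[0.67,-0.43,0.1,0],[0.67,-0.43,0.1,0]]'; python3 st.py
```

```text
time: 2.58
position: [0.3966, -0.3542, 0.1997]
tool_rot: [0.975, 0.224, -0.0, -0.003]
ft_force: [-0.2, 0.0, -0.4]
grip_width: 0.0482
grip_force: 0.0
time: 3.33
position: [0.5211, -0.1585, 0.1707]
tool_rot: [0.975, 0.221, 0.0, 0.0]
ft_force: [0.3, -0.1, -0.3]
grip_width: 0.0009
grip_force: 0.0
3.3333 [ 0.5211 -0.1585  0.1707] [ 0.2819 -0.1394 -0.3463] 0.0008605959314952113
0 [ 0.5053 -0.3126  0.0186]
1 [ 0.2426 -0.4539  0.0185]
2 [-0.0112 -0.297   0.0187]
3 [-0.0022  0.0012  0.019 ]
4 [0.2606 0.1425 0.019 ]
5 [ 0.5143 -0.0144  0.0188]
```

```bash
python3 -m handwheel '[[0,0,0.03,0],[0,0,0.06,0],[0,0,0.068,0],[0,0,0.075,0],[0,0,0.082,0]]'; python3 -m handwheel '[[0,0,0.004,0],[0,0,0.008,0],[0,0,0.012,0],[0,0,0.012,0]]'
```

```text
time: 3.75
position: [0.5197, -0.159, 0.1461]
tool_rot: [0.975, 0.221, -0.001, -0.0]
ft_force: [-1.6, -1.5, 2.6]
grip_width: 0.0004
grip_force: 1.5
time: 4.08
position: [0.5207, -0.1578, 0.1418]
tool_rot: [0.975, 0.221, -0.0, -0.0]
ft_force: [-0.0, 0.1, 0.6]
grip_width: 0.0
grip_force: 0.0
```

```bash
python3 -m handwheel '[[0,0,0.003,0],[0,0,0.006,0],[0,0,0.008,0]]'; python3 -m handwheel '[[0,0,-0.05,0],[0,0,-0.11,0]]'
python3 - <<'E'
from h import *
b=vision.camera("side")["frame"][:,:,::-1]
cv2.imwrite("pics/s1.png",cv2.resize(b[120:320,240:507],(800,600),interpolation=cv2.INTER_CUBIC))
E
python3 st.py
```

```text
time: 4.33
position: [0.521, -0.1579, 0.1412]
tool_rot: [0.975, 0.221, -0.0, 0.0]
ft_force: [-2.7, 1.3, 13.4]
grip_width: 0.0004
grip_force: 6.7
time: 4.5
position: [0.52, -0.1572, 0.1723]
tool_rot: [0.975, 0.221, -0.001, -0.001]
ft_force: [0.3, 0.9, 0.2]
grip_width: 0.0006
grip_force: 0.0
4.55 [ 0.5226 -0.1584  0.1762] [ 1.8787 -0.2051  1.9688] 0.0007327838358472216
0 [ 0.5005 -0.3147  0.0377]
1 [ 0.2377 -0.4559  0.0364]
2 [-0.016  -0.299   0.0363]
3 [-0.0069 -0.0008  0.0375]
4 [0.2558 0.1405 0.0388]
5 [ 0.5096 -0.0165  0.0389]
```

View pics/s1.png

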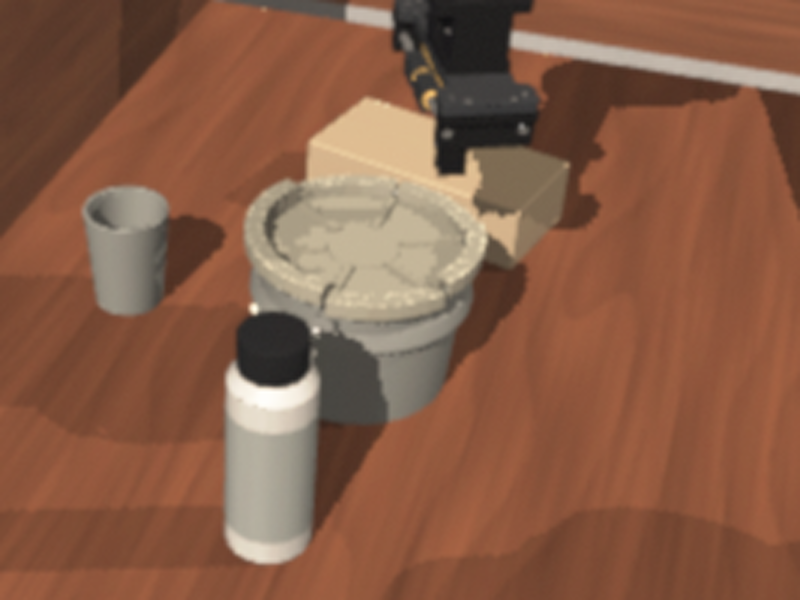

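```bash
python3 -m handwheel '[[0.26,0.141,0,0],[0.26,0.141,0,0],[0.26,0.141,0,0],[0.26,0.141,0.04,0],[0.26,0.141,0.07,0],[0.26,0.141,0.08,0],[0.26,0.141,0.086,0],[0.26,0.141,0.092,0],[0.26,0.141,0.098,0],[0.26,0.141,0.104,0],[0.26,0.141,0.108,0],[0.26,0.141,0.110,0],[0.26,0.141,0.110,0]]'; python3 -m handwheel '[[0,0,-0.05,0],[0,0,-0.11,0]]'; python3 st.py
```

```text
time: 5.63
position: [0.6095, -0.1625, 0.1414]
tool_rot: [0.975, 0.221, 0.0, 0.0]
ft_force: [-2.5, 0.8, 5.2]
grip_width: 0.0001
grip_force: 2.7
time: 5.8
position: [0.6085, -0.1619, 0.1722]
tool_rot: [0.975, 0.221, -0.001, -0.001]
ft_force: [0.5, 0.9, 0.4]
grip_width: 0.0007
grip_force: 0.0
5.8 [ 0.6085 -0.1619  0.1722] [0.4729 0.932  0.4064] 0.0007477763525771089
0 [ 0.2472 -0.4486  0.0247]
1 [-0.0156 -0.5897  0.0256]
2 [-0.2693 -0.4327  0.0258]
3 [-0.2601 -0.1345  0.025 ]
4 [0.0027 0.0067 0.0241]
5 [ 0.2564 -0.1504  0.024 ]
```

```bash
python3 -m handwheel '[[0.255,-0.154,0,0],[0.255,-0.154,0,0],[0.255,-0.154,0,0],[0.255,-0.154,0.04,0],[0.255,-0.154,0.07,0],[0.255,-0.154,0.08,0],[0.255,-0.154,0.086,0],[0.255,-0.154,0.092,0],[0.255,-0.154,0.098,0],[0.255,-0.154,0.104,0],[0.255,-0.154,0.108,0],[0.255,-0.154,0.113,0],[0.255,-0.154,0.113,0]]'; python3 -m handwheel '[[0,0,-0.05,0],[0,0,-0.113,0]]';python3 -m handwheel '[[-0.009,-0.298,0,0],[-0.009,-0.298,0,0],[-0.009,-0.298,0,0],[-0.009,-0.298,0.04,0],[-0.009,-0.298,0.07,0],[-0.009,-0.298,0.08,0],[-0.009,-0.298,0.086,0],[-0.009,-0.298,0.092,0],[-0.009,-0.298,0.098,0],[-0.009,-0.298,0.104,0],[-0.009,-0.298,0.108,0],[-0.009,-0.298,0.113,0],[-0.009,-0.298,0.113,0]]'; python3 -m handwheel '[[0,0,-0.05,0],[0,0,-0.113,0]]'; python3 st.py
```

```text
time: 6.88
position: [0.6581, -0.0886, 0.1413]
tool_rot: [0.975, 0.221, -0.0, 0.001]
ft_force: [-4.6, 0.2, 10.0]
grip_width: 0.0003
grip_force: 5.2
time: 7.05
position: [0.657, -0.0878, 0.1717]
tool_rot: [0.975, 0.221, -0.002, -0.001]
ft_force: [0.5, 0.8, -0.1]
grip_width: 0.0005
grip_force: 0.0
time: 8.13
position: [0.618, -0.0088, 0.1412]
tool_rot: [0.975, 0.221, 0.0, 0.0]
ft_force: [-3.7, -0.3, 13.0]
grip_width: 0.0005
grip_force: 6.5
time: 8.3
position: [0.6165, -0.0085, 0.1717]
tool_rot: [0.975, 0.221, -0.002, -0.001]
ft_force: [0.2, 0.4, -0.4]
grip_width: 0.0006
grip_force: 0.0
8.3 [ 0.6165 -0.0085  0.1717] [ 0.1596  0.4366 -0.4446] 0.0005911923901600771
0 [0.0027 0.0011 0.0223]
1 [-0.2602 -0.1399  0.0235]
2 [-0.5138  0.0172  0.024 ]
3 [-0.5044  0.3154  0.0233]
4 [-0.2415  0.4564  0.0221]
5 [0.012  0.2993 0.0216]
```

```bash
python3 -m handwheel '[[-0.262,-0.14,0,0],[-0.262,-0.14,0,0],[-0.262,-0.14,0,0],[-0.262,-0.14,0.04,0],[-0.262,-0.14,0.07,0],[-0.262,-0.14,0.08,0],[-0.262,-0.14,0.086,0],[-0.262,-0.14,0.092,0],[-0.262,-0.14,0.098,0],[-0.262,-0.14,0.104,0],[-0.262,-0.14,0.108,0],[-0.262,-0.14,0.113,0],[-0.262,-0.14,0.113,0]]'; python3 -m handwheel '[[0,0,-0.05,0],[0,0,-0.113,0]]';python3 -m handwheel '[[-0.254,0.157,0,0],[-0.254,0.157,0,0],[-0.254,0.157,0,0],[-0.254,0.157,0.04,0],[-0.254,0.157,0.07,0],[-0.254,0.157,0.08,0],[-0.254,0.157,0.086,0],[-0.254,0.157,0.092,0],[-0.254,0.157,0.098,0],[-0.254,0.157,0.104,0],[-0.254,0.157,0.108,0],[-0.254,0.157,0.113,0],[-0.254,0.157,0.113,0]]'; python3 -m handwheel '[[0,0,-0.05,0],[0,0,-0.15,0],[0,0,-0.2,0]]'; python3 st.py
```

```text
time: 9.38
position: [0.5292, -0.0041, 0.1412]
tool_rot: [0.975, 0.221, 0.001, 0.0]
ft_force: [-2.7, 0.3, 13.7]
grip_width: 0.0003
grip_force: 6.9
time: 9.55
position: [0.5278, -0.0039, 0.1726]
tool_rot: [0.975, 0.221, -0.001, -0.001]
ft_force: [0.3, -0.5, -0.1]
grip_width: 0.0007
grip_force: 0.0
time: 10.63
position: [0.4805, -0.0789, 0.1411]
tool_rot: [0.975, 0.221, 0.0, 0.0]
ft_force: [-3.7, 1.8, 19.1]
grip_width: 0.0002
grip_force: 9.6
time: 10.88
position: [0.4812, -0.0793, 0.2008]
tool_rot: [0.975, 0.221, 0.001, 0.001]
ft_force: [-0.5, -0.6, 0.7]
grip_width: 0.0002
grip_force: 0.0
10.8833 [ 0.4812 -0.0793  0.2008] [-0.4984 -0.6263  0.6676] 0.00017625736834480477
0 [ 0.5111 -0.0173  0.1204]
1 [ 0.2483 -0.1586  0.1197]
2 [-0.0054 -0.0017  0.1195]
3 [0.0036 0.2965 0.1199]
4 [0.2663 0.4378 0.1206]
5 [0.5201 0.2809 0.1208]
```

```bash
python3 -m handwheel '[[0,0,-0.1,0],[0,0.2,-0.2,0],[-0.2,0.6,-0.2,0],[-0.4,0.9,-0.2,0],[-0.4,0.9,-0.2,0],[-0.4,0.9,-0.2,0],[-0.4,0.9,-0.2,0],[-0.4,0.9,-0.2,0],[-0.4,0.9,-0.2,0],[-0.4,0.9,-0.2,0],[-0.4,0.9,-0.2,0],[-0.4,0.9,-0.2,0]]'
python3 - <<'E'
from h import *
T=vision.camera("top")["frame"][:,:,::-1];b=vision.camera("side")["frame"][:,:,::-1]
im=np.hstack([cv2.resize(T[200:340,300:440],(400,400),interpolation=cv2.INTER_CUBIC),cv2.resize(b[150:290,290:430],(400,400),interpolation=cv2.INTER_CUBIC)])
a=cv2.imread("pics/top0.png");d=cv2.imread("pics/side0.png")
im0=np.hstack([cv2.resize(a[200:340,300:440],(400,400)),cv2.resize(d[150:290,290:430],(400,400))])
cv2.imwrite("pics/end.png",cv2.resize(np.vstack([im,im0]),(600,600)))
for l in["brick","can","beaker","lid"]: print(l,vision.look_for("top",l)[0]["point"])
E
```

```text
time: 11.88
position: [0.4883, -0.3728, 0.2584]
tool_rot: [0.975, 0.222, -0.0, -0.001]
ft_force: [-0.5, -0.1, -0.2]
grip_width: 0.0003
grip_force: 0.0
brick [288.2, 502.5]
can [257.4, 249.3]
beaker [167.6, 388.3]
lid [269.7, 372.4]
```

View pics/end.png

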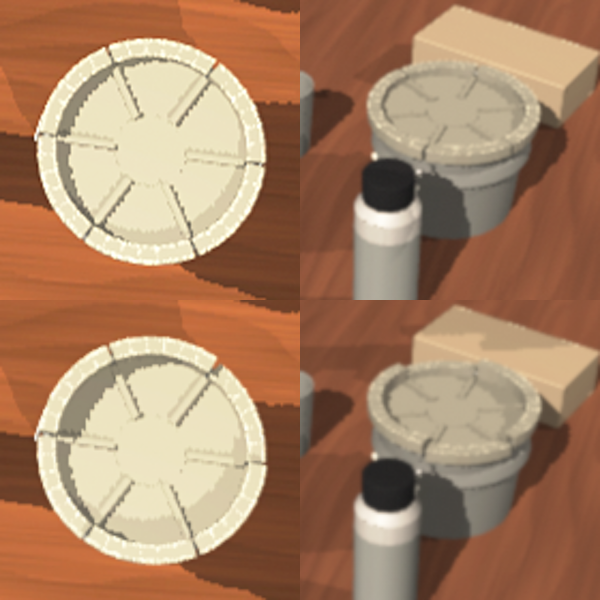

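The picture shows the rim now flat all round (top row) compared with the stepped slits before (bottom row). The pail and the things around it have not moved.

```bash
python3 -c "
from rig import job
print(job.hand_in())"
```

```text
the job is handed in; nothing more can be done
None
```

I pressed all six rim sections down until each met a firm stop at the fully-home height (about 133 mm), the pail and the things around it show no visible shift in the camera pictures, and the job is handed in at about 12 s; no verdict came back.

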